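# Sort full and spent cartridges by weight and load the reader

## Robot

A 6-joint arm with a two-finger parallel gripper is mounted at the origin on the work surface. World frame = base frame: x ahead of the robot, y to its left, z up, the work surface at z = 0. Lengths are in mm, angles in rad, forces in N, time in s.
With the tool pointing down it reaches from about 300 to 775 mm from the base axis. Payload 14.6 kg.
Tool frame: the origin (TCP) lies on the centre line of the jaws, within the pads' length; the fingertips stand 19 mm ahead of it and the grasp point (between the pads) is the TCP (bot.tip_reach is the distance from the TCP to the fingertips, in mm); y points along the fingers, x is the direction in which the jaws open and shut, and the axes are right-handed (so a half turn about y gives the same grasp; the last joint's range is limited). The gripper opens to 85 mm and grips with 20 to 120 N. Pads are 22 mm wide; open, the fingers measure 114 mm over their backs; the gripper's body (76 mm by 85 mm) begins 54 mm behind the grasp point. The pads swing forward as they close: fully open they stand 13 mm farther back than shut.
Start: joints at [1.176, 0.3, 1.521, -0, 1.321, -0.067], TCP at [177.076, 520.705, 250.281] pointing down, gripper open.
Joint ranges: [-3.03, 3.03], [-0.79, 2.21], [0.23, 2.52], [-1.04, 4.18], [0, 3.07], [-2.55, 2.55]. Speed limits (rad/s): [2.22, 2.22, 2.57, 3.14, 3.14, 3.14].

## Interface

Orientations are given as a unit quaternion [w, x, y, z].
In Python, from rig import bot gives the robot as it stands. Calls block until the motion is done:
- bot.move_to(position, orientation): joint-space move of the TCP to a pose.
- bot.servo_line(position, attitude=None, speed=150, until_force=None): straight line of the TCP; attitude=None keeps the orientation; speed is the mean speed in mm/s. With until_force (N) it stops when the force on the tool has changed by that much, and returns True; else False.
- bot.move_joints(angles): joint-space move.
- bot.move_gripper(opening, grip_force=None): finger opening in mm; grip_force is the grip in N (None keeps the last); returns when the fingers have stopped.
- bot.dwell(seconds).
- bot.ik(position, orientation): joint angles nearest the present ones, or None.
- bot.read_state(): the state.
- bot.read_camera(name): name is "scene" or "top"; returns a dict with "image" (384x512x3 uint8, blue, green, red), "depth" (384x512 float32, mm along the optical axis (not along the pixel's ray), 0 where there is no reading), "fovy" (degrees; the focal length in pixels is half the picture's height over the tangent of half this angle, whatever the lens; pixels are square), "cx", "cy" (the principal point, pixels), "eye" and "attitude" of the camera in the world. Camera axes: x right, y down, z forward; pixel columns grow to the right and rows downward; lengths in mm; the calibration is good to about 2 mm. A picture is of the moment at which its call begins.
A pose or a line that the arm cannot do raises bot.MotionError and nothing moves.
- bot.finish_job(): hands the job in, once; it reports no verdict.
The state is a dict: "clock": time; "joint_positions": joint angles; "qvel": joint speeds; "effort": joint torques, N m; "ee_pos": TCP position; "tool_rot": TCP orientation; "ft_force": force on the tool from outside, world axes, zero at the start; "moment": the same for the moment, N m; "grip_width": finger opening in mm.
Only numpy, scipy, OpenCV 4.12 (cv2) and the standard library are available. Lean on these libraries where they do the work, as an engineer would, in place of code of your own. Each camera call takes 0.05 s, during which the arm holds its last target.

## Task

The sealed cartridges on the bench mat all look alike, but some are full and the others are spent, and only their weight tells which. Pull the reader's loading drawer right out until it meets its stop, then stand every full cartridge in the drawer and every spent one in the return crate, all upright, and finish by pushing the loaded drawer fully home. Leave the other things on the bench as they are.

Things in the scene. Friction and masses are not known exactly. Their poses are not given: they have to be found in the camera images.
- cart_a: Sealed off-white cartridge, one of 4 to 6 look-alikes. Body 56 (x) x 48 (y) x 45 mm high; on top an upright grip fin 44 (x) x 14 (y) mm, from 43 to 73 mm above the underside, to be pinched across y from above. Origin: centre of the underside, z up. Full: 340 to 420 g; spent: 80 to 100 g. Starts standing on the mat.
- cart_b: Sealed off-white cartridge, one of 4 to 6 look-alikes. Body 56 (x) x 48 (y) x 45 mm high; on top an upright grip fin 44 (x) x 14 (y) mm, from 43 to 73 mm above the underside, to be pinched across y from above. Origin: centre of the underside, z up. Full: 340 to 420 g; spent: 80 to 100 g. Starts standing on the mat.
- cart_c: Sealed off-white cartridge, one of 4 to 6 look-alikes. Body 56 (x) x 48 (y) x 45 mm high; on top an upright grip fin 44 (x) x 14 (y) mm, from 43 to 73 mm above the underside, to be pinched across y from above. Origin: centre of the underside, z up. Full: 340 to 420 g; spent: 80 to 100 g. Starts standing on the mat.
- cart_d: Sealed off-white cartridge, one of 4 to 6 look-alikes. Body 56 (x) x 48 (y) x 45 mm high; on top an upright grip fin 44 (x) x 14 (y) mm, from 43 to 73 mm above the underside, to be pinched across y from above. Origin: centre of the underside, z up. Full: 340 to 420 g; spent: 80 to 100 g. Starts standing on the mat.
- cart_e: Sealed off-white cartridge, one of 4 to 6 look-alikes. Body 56 (x) x 48 (y) x 45 mm high; on top an upright grip fin 44 (x) x 14 (y) mm, from 43 to 73 mm above the underside, to be pinched across y from above. Origin: centre of the underside, z up. Full: 340 to 420 g; spent: 80 to 100 g. Starts standing on the mat.
- cart_f: Sealed off-white cartridge, one of 4 to 6 look-alikes. Body 56 (x) x 48 (y) x 45 mm high; on top an upright grip fin 44 (x) x 14 (y) mm, from 43 to 73 mm above the underside, to be pinched across y from above. Origin: centre of the underside, z up. Full: 340 to 420 g; spent: 80 to 100 g. Starts standing on the mat.
- mat: Grey bench mat, fixed, 240 (x) x 270 (y) x 3 mm, where the cartridges start; origin at the centre of its underside. It lies to the left or the right of the reader, with the crate on the other side.
- crate: Return crate for spent cartridges, on the bench: an open grey plastic tray, fixed, 150 (its x) x 210 (its y) mm outside, walls 5 mm thick, rim 45 mm and inner floor 5 mm above the bench. Origin: centre of its underside; axes along its sides. Takes three cartridges side by side along its y.
- reader: The reader: a fixed cream instrument 235 mm wide, 250 mm deep, with the loading drawer under its roof (roof underside 106 mm, top 120 mm above the bench; from 90 mm behind the front face it steps up to 193 mm). Origin on the bench under the middle of its front face; x points into the reader.
- drawer_floor (a point): Centre of the drawer's inner floor, 18 mm above the bench; moves with the drawer. x points into the reader: the drawer pulls out along -x. Inside 124 mm (x) x 196 mm (y); side and back walls 33 mm above the floor, black front panel 12 mm thick up to 105 mm above the bench. Takes three cartridges side by side along its y.
- drawer_handle (a point): Centre of the top of the drawer's steel pull: an upright bar 16 (x) x 20 (y) mm, top 128 mm above the bench, 68 mm tall, 25 mm clear of the front panel except for a stem (up to 80 mm above the bench). Axes as drawer_floor. Can be pinched across y from above.
- drawer (a joint): How far the drawer is out, in m: 0 is fully home, it grows as the drawer is pulled towards the robot. It slides with about 2.5 N of friction, stays where it is left, starts slightly ajar, and meets a hard stop when fully out, somewhere beyond 120 mm: pull until the stop is felt. A hard stop also ends it when home.
- jar: Bystander: squat amber jar, 40 mm across, 42 mm high, standing among the cartridges. Origin at the centre of its underside.
- wash: Bystander: white wash bottle, 60 mm across, 150 mm high, on the bench to the left of the reader. Origin at the centre of its underside.
- beaker: Bystander: glass beaker, 68 mm across, 85 mm high, on the bench to the right of the reader. Origin at the centre of its underside.
- pen: Bystander: black pen, 14 mm thick, 130 mm long, lying on the bench nearer the robot than the open drawer. Origin under its middle.
- driver: Bystander: screwdriver lying on the far right of the bench.
- tape: Bystander: ring of paper tape, 72 mm across, 20 mm high, on the far left of the bench. Origin at the centre of its underside.
Mind the look-alikes: they are no part of the job. What is shaped like the cart_d but blue or purple is not meant.

How it is judged (in metres and radians):
On the way, in this order (a step that is already met when the one before it is completed fails the run):
1. the drawer has been pulled out to its stop (value of joint drawer above 0.153 m), for 0.2 s.
2. every full cartridge stands in the drawer while the drawer is still well out (a cartridge whose resting contact force exceeds 1.8 N counts as full) (((x of cart_a in the frame of drawer_floor between -0.055 and 0.055 m and y of cart_a in the frame of drawer_floor between -0.09 and 0.09 m and z of cart_a in the frame of drawer_floor between -0.01 and 0.012 m and angle between cart_a's own z axis and vertical below 0.2 rad) or contact force between cart_a and anything else below 1.8 N) and ((x of cart_b in the frame of drawer_floor between -0.055 and 0.055 m and y of cart_b in the frame of drawer_floor between -0.09 and 0.09 m and z of cart_b in the frame of drawer_floor between -0.01 and 0.012 m and angle between cart_b's own z axis and vertical below 0.2 rad) or contact force between cart_b and anything else below 1.8 N) and ((x of cart_c in the frame of drawer_floor between -0.055 and 0.055 m and y of cart_c in the frame of drawer_floor between -0.09 and 0.09 m and z of cart_c in the frame of drawer_floor between -0.01 and 0.012 m and angle between cart_c's own z axis and vertical below 0.2 rad) or contact force between cart_c and anything else below 1.8 N) and ((x of cart_d in the frame of drawer_floor between -0.055 and 0.055 m and y of cart_d in the frame of drawer_floor between -0.09 and 0.09 m and z of cart_d in the frame of drawer_floor between -0.01 and 0.012 m and angle between cart_d's own z axis and vertical below 0.2 rad) or contact force between cart_d and anything else below 1.8 N) and ((x of cart_e in the frame of drawer_floor between -0.055 and 0.055 m and y of cart_e in the frame of drawer_floor between -0.09 and 0.09 m and z of cart_e in the frame of drawer_floor between -0.01 and 0.012 m and angle between cart_e's own z axis and vertical below 0.2 rad) or contact force between cart_e and anything else below 1.8 N) and ((x of cart_f in the frame of drawer_floor between -0.055 and 0.055 m and y of cart_f in the frame of drawer_floor between -0.09 and 0.09 m and z of cart_f in the frame of drawer_floor between -0.01 and 0.012 m and angle between cart_f's own z axis and vertical below 0.2 rad) or contact force between cart_f and anything else below 1.8 N) and value of joint drawer above 0.1 m), for 0.2 s.
At the end, for the whole second after the job is handed in: Every full cartridge stands upright (within 0.2 rad) on the floor of the drawer, every spent one upright on the floor of the return crate, all at rest (full or spent is judged by the weight with which it rests there), and the drawer is home to within 6 mm (((x of cart_a in the frame of drawer_floor between -0.055 and 0.055 m and y of cart_a in the frame of drawer_floor between -0.09 and 0.09 m and z of cart_a in the frame of drawer_floor between -0.01 and 0.012 m and angle between cart_a's own z axis and vertical below 0.2 rad and contact force between cart_a and reader above 2.2 N) or (x of cart_a in the frame of crate between -0.065 and 0.065 m and y of cart_a in the frame of crate between -0.095 and 0.095 m and z of cart_a in the frame of crate between -0.005 and 0.017 m and angle between cart_a's own z axis and vertical below 0.2 rad and contact force between cart_a and crate below 1.8 N)) and ((x of cart_b in the frame of drawer_floor between -0.055 and 0.055 m and y of cart_b in the frame of drawer_floor between -0.09 and 0.09 m and z of cart_b in the frame of drawer_floor between -0.01 and 0.012 m and angle between cart_b's own z axis and vertical below 0.2 rad and contact force between cart_b and reader above 2.2 N) or (x of cart_b in the frame of crate between -0.065 and 0.065 m and y of cart_b in the frame of crate between -0.095 and 0.095 m and z of cart_b in the frame of crate between -0.005 and 0.017 m and angle between cart_b's own z axis and vertical below 0.2 rad and contact force between cart_b and crate below 1.8 N)) and ((x of cart_c in the frame of drawer_floor between -0.055 and 0.055 m and y of cart_c in the frame of drawer_floor between -0.09 and 0.09 m and z of cart_c in the frame of drawer_floor between -0.01 and 0.012 m and angle between cart_c's own z axis and vertical below 0.2 rad and contact force between cart_c and reader above 2.2 N) or (x of cart_c in the frame of crate between -0.065 and 0.065 m and y of cart_c in the frame of crate between -0.095 and 0.095 m and z of cart_c in the frame of crate between -0.005 and 0.017 m and angle between cart_c's own z axis and vertical below 0.2 rad and contact force between cart_c and crate below 1.8 N)) and ((x of cart_d in the frame of drawer_floor between -0.055 and 0.055 m and y of cart_d in the frame of drawer_floor between -0.09 and 0.09 m and z of cart_d in the frame of drawer_floor between -0.01 and 0.012 m and angle between cart_d's own z axis and vertical below 0.2 rad and contact force between cart_d and reader above 2.2 N) or (x of cart_d in the frame of crate between -0.065 and 0.065 m and y of cart_d in the frame of crate between -0.095 and 0.095 m and z of cart_d in the frame of crate between -0.005 and 0.017 m and angle between cart_d's own z axis and vertical below 0.2 rad and contact force between cart_d and crate below 1.8 N)) and ((x of cart_e in the frame of drawer_floor between -0.055 and 0.055 m and y of cart_e in the frame of drawer_floor between -0.09 and 0.09 m and z of cart_e in the frame of drawer_floor between -0.01 and 0.012 m and angle between cart_e's own z axis and vertical below 0.2 rad and contact force between cart_e and reader above 2.2 N) or (x of cart_e in the frame of crate between -0.065 and 0.065 m and y of cart_e in the frame of crate between -0.095 and 0.095 m and z of cart_e in the frame of crate between -0.005 and 0.017 m and angle between cart_e's own z axis and vertical below 0.2 rad and contact force between cart_e and crate below 1.8 N)) and ((x of cart_f in the frame of drawer_floor between -0.055 and 0.055 m and y of cart_f in the frame of drawer_floor between -0.09 and 0.09 m and z of cart_f in the frame of drawer_floor between -0.01 and 0.012 m and angle between cart_f's own z axis and vertical below 0.2 rad and contact force between cart_f and reader above 2.2 N) or (x of cart_f in the frame of crate between -0.065 and 0.065 m and y of cart_f in the frame of crate between -0.095 and 0.095 m and z of cart_f in the frame of crate between -0.005 and 0.017 m and angle between cart_f's own z axis and vertical below 0.2 rad and contact force between cart_f and crate below 1.8 N)) and value of joint drawer below 0.006 m and linear speed of each of cart_a, cart_b, cart_c, cart_d, cart_e, cart_f below 0.02 m/s); the robot touches nothing.
It fails at once if another thing on the bench is pushed more than 7 cm away or knocked over (distance of any of jar, wash, beaker, pen, driver, tape from where it was at the start of the episode above 0.07 m or angle between any of jar, wash, beaker, tape's own z axis and vertical above 0.7 rad).
Of cart_a, cart_b, cart_c, cart_d, cart_e, cart_f only 4 to 6 are there at a start; the rules pass over those that are not, and their reading is None.
At some moment in a run one of cart_a, cart_b, cart_c, cart_d, cart_e, cart_f may be knocked a few centimetres aside while the robot is not near it.
It also fails if it takes over 210 s, if anything falls off the work surface, if the arm or the gripper's body presses on something with over 40 N, if the wrist force passes 120 N, or if a joint passes its speed limit or range.

## Working session

There is one attempt and no reset: what is moved stays moved. The work goes in short steps, each a Python script; the robot and the scene stay as the last script left them, time stands still between calls to the robot, and variables do not carry over. Pictures are saved under pics/ and viewed, and the job is handed in when it is done.

```bash
ls -la; mkdir -p pics
cat > h.py <<'E'
import numpy as np, cv2
from scipy.spatial.transform import Rotation as R
from rig import bot
def cam(n):
    c=bot.read_camera(n); h=c["image"].shape[0]
    c["f"]=h/2/np.tan(np.radians(c["fovy"])/2)
    q=c["attitude"]; c["R"]=R.from_quat([q[1],q[2],q[3],q[0]]).as_matrix(); c["eye"]=np.array(c["eye"]); return c
def ray(c,u,v):
    u=np.asarray(u,float);v=np.asarray(v,float)
    d=np.stack([(u-c["cx"])/c["f"],(v-c["cy"])/c["f"],np.ones_like(u)],-1); return d@c["R"].T
def onplane(c,u,v,z):
    d=ray(c,u,v); return c["eye"]+d*((z-c["eye"][2])/d[...,2])[...,None]
def cloud(c):
    h,w=c["depth"].shape; v,u=np.mgrid[0:h,0:w]
    P=c["eye"]+ray(c,u,v)*c["depth"][...,None]; P[c["depth"]==0]=np.nan; return P
def proj(c,p):
    q=(np.asarray(p)-c["eye"])@c["R"]; return q[...,:2]/q[...,2:]*c["f"]+[c["cx"],c["cy"]]
E
python3 - <<'E'
from h import *
s=bot.read_state(); print(s, bot.tip_reach)
for n in("scene","top"):
    c=cam(n); cv2.imwrite(f"pics/{n}0.png",c["image"]); print(n,c["fovy"],c["cx"],c["cy"],c["eye"],c["attitude"])
    np.savez(f"{n}0.npz",**{k:c[k] for k in("image","depth","eye","R","f","cx","cy")})
E
```

```text
total 12
drwxr-xr-x  3 agent agent 4096 Dec  7 06:52 .
drwxr-xr-x 23 root  root  4096 Dec  7 06:52 ..
drwxr-xr-x  2 agent agent 4096 Dec  7 06:52 pics
{'clock': 0.0, 'joint_positions': array([ 1.17638240e+00,  3.00470646e-01,  1.52159902e+00, -2.72987319e-05,
        1.32071082e+00, -6.66438089e-02]), 'qvel': array([ 0.00092989, -0.00020723,  0.0009613 ,  0.00186291, -0.00065197,
        0.00017567]), 'effort': array([-2.53954422e-04, -5.43492186e+01, -3.61796665e+01, -2.12588338e-05,
        3.90181740e-03,  2.95563586e-05]), 'ee_pos': array([177.00915115, 520.5044    , 249.71396512]), 'tool_rot': array([-0.57464596,  0.57510435,  0.41137407, -0.41207812]), 'ft_force': array([-0.76215909, -0.51166934, -0.50625679]), 'moment': array([0.01608492, 0.02113232, 0.00351519]), 'grip_width': 85.12238421695888} 19.0
scene 56.43747756522147 261.7262727891217 195.8616748580783 [ 991.2277771  -594.18038744 1139.85375309] [-0.29284488  0.9009044   0.30411049 -0.1006476 ]
top 53.625295791081975 258.2615599629627 189.64218174004066 [ 333.20716073    6.18403861 1331.21482844] [-0.05189077  0.71487166 -0.69491285  0.05798272]
```

View pics/scene0.png

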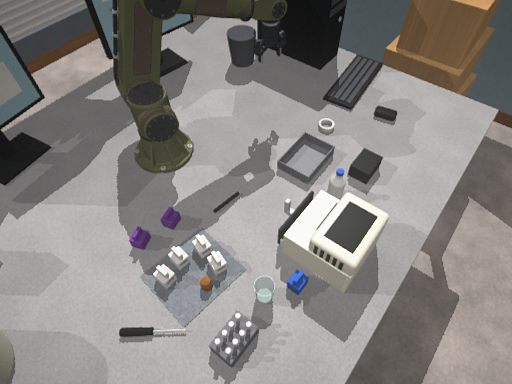

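View pics/top0.png

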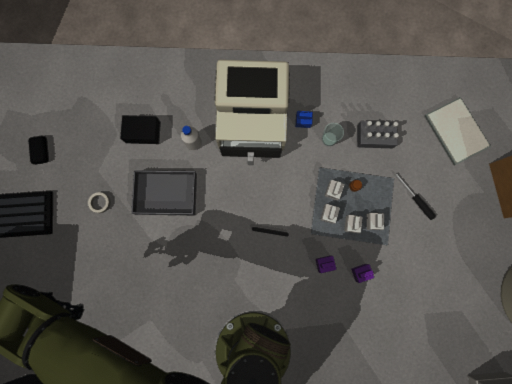

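Run:
```python
from h import *
s=bot.read_state(); q=s["tool_rot"]; print(R.from_quat([q[1],q[2],q[3],q[0]]).as_matrix().round(3))
c=np.load("top0.npz"); c={k:c[k] for k in c}
P=cloud(c); z=P[...,2]; print(np.nanpercentile(z,[1,10,50,90,99]))
im=cv2.resize(c["image"],None,fx=1.5,fy=1.5,interpolation=cv2.INTER_NEAREST)
cv2.imwrite("pics/h0.png",cv2.applyColorMap(np.nan_to_num(np.clip(z,0,255)).astype(np.uint8),cv2.COLORMAP_JET))
```

```text
[[ 0.322 -0.    -0.947]
 [ 0.947 -0.001  0.322]
 [-0.001 -1.     0.   ]]
[-7.58068731e+02 -7.44696061e+02  3.45481804e-01  1.03228757e+02
  6.01350029e+02]
```

The scene image shows four off-white cartridges around (165,275), (178,257), (201,245) and (217,262), with the jar at (205,284). In the top image they are at (336,188), (331,213), (354,223) and (376,221). The crate is at (165,192), the reader's front is near row 145 with the handle at (251,156), and the pen is at (270,231). I'll measure positions next.

```bash
cat >> h.py <<'E'
def load(n):
    c=np.load(n); return {k:c[k] for k in c.files}
def carts(c,zb,roi=None,hsat=60,vmin=95,verbose=False):
    """find off-white blobs with depth; return fin centre & fin direction"""
    P=cloud(c); hsv=cv2.cvtColor(c["image"],cv2.COLOR_BGR2HSV)
    z=P[...,2]
    m=(z>zb+20)&(z<zb+90)&(hsv[...,1]<hsat)&(hsv[...,2]>vmin)
    if roi: m&=(P[...,0]>roi[0])&(P[...,0]<roi[1])&(P[...,1]>roi[2])&(P[...,1]<roi[3])
    n,l,st,ce=cv2.connectedComponentsWithStats(m.astype(np.uint8))
    out=[]
    for i in range(1,n):
        if st[i,4]<60: continue
        b=l==i; fin=b&(z>zb+64)
        pt=P[fin][:,:2]; 
        if len(pt)<10: continue
        (cx,cy),(w,h),a=cv2.minAreaRect(pt.astype(np.float32))
        if w<h: a+=90
        out.append(dict(px=ce[i],n=st[i,4],fin=(cx,cy),wh=(w,h),ang=(a+90)%180-90,body=P[b][:,:2].mean(0),bx=cv2.minAreaRect(P[b][:,:2].astype(np.float32)),zt=np.percentile(z[fin],90)))
    return out
E
python3 - <<'E'
from h import *
for n in("top","scene"):
    c=load(n+"0.npz"); print(n)
    for o in carts(c,3): print({k:(np.round(v,1) if k!='bx' else [np.round(x,1) for x in v]) for k,v in o.items()})
c=load("top0.npz");P=cloud(c)
# reader/crate/handle/jar
z=P[...,2]
for u,v in [(251,154),(251,156),(251,159),(140,192),(193,192),(165,174),(165,209),(251,148),(225,148),(278,148),(251,128),(357,185),(165,192)]:
    print((u,v),P[v,u].round(1),c["image"][v,u])
im=cv2.resize(c["image"][90:290,110:410],None,fx=2.6,fy=2.6,interpolation=cv2.INTER_CUBIC);cv2.imwrite("pics/top0z.png",im)
E
```

```text
top
{'px': array([329.6, 133.7]), 'n': np.int32(122), 'fin': array([ 739. , -246.7]), 'wh': array([52.5, 66.1]), 'ang': np.float64(-27.6), 'body': array([ 734.4, -242.9]), 'bx': [array([ 739. , -246.7]), array([52.5, 66.1]), np.float64(62.4)], 'zt': np.float64(87.3)}
{'px': array([334.8, 189.1]), 'n': np.int32(242), 'fin': array([ 545.6, -266.2]), 'wh': array([14.1, 43. ]), 'ang': np.float64(-18.8), 'body': array([ 543.2, -262.9]), 'bx': [array([ 545.9, -265.9]), array([47.5, 56. ]), np.float64(71.1)], 'zt': np.float64(77.8)}
{'px': array([330.2, 213.1]), 'n': np.int32(242), 'fin': array([ 462.4, -250.6]), 'wh': array([15.1, 43.1]), 'ang': np.float64(-14.3), 'body': array([ 460.3, -247.1]), 'bx': [array([ 461.5, -249.9]), array([47.6, 54.6]), np.float64(75.7)], 'zt': np.float64(78.7)}
{'px': array([376. , 221.2]), 'n': np.int32(230), 'fin': array([ 440.1, -405.9]), 'wh': array([40.3, 12.5]), 'ang': np.float64(0.0), 'body': array([ 437.7, -401.5]), 'bx': [array([ 439.2, -405.3]), array([46.2, 54.3]), np.float64(89.8)], 'zt': np.float64(78.0)}
{'px': array([353.8, 223.6]), 'n': np.int3
[... 2456 characters left out ...]
(-28.8), 'body': array([ 270.1, -854. ]), 'bx': [array([ 252.7, -850. ]), array([ 24.7, 145.4]), np.float64(64.9)], 'zt': np.float64(85.3)}
(251, 154) [650.8  26.   80. ] [142 145 147]
(251, 156) [631.5  25.  129.9] [114 116 118]
(251, 159) [622.1  24.7 127.4] [142 146 148]
(140, 192) [520.3 412.3   8.3] [45 43 44]
(193, 192) [520.5 220.7  44.3] [73 73 74]
(165, 174) [588.6 330.9   0.7] [71 71 71]
(165, 209) [463.5 322.1   3.4] [44 44 45]
(251, 148) [665.2  26.2 104.1] [26 28 27]
(225, 148) [661.9 112.4 106.5] [25 27 27]
(278, 148) [667.7 -63.5 105.1] [36 38 38]
(251, 128) [729.8  28.1 117.6] [148 171 174]
(357, 185) [ 561.9 -342.7   40.9] [22 52 97]
(165, 192) [523.6 326.1   2.9] [79 78 79]
```

View pics/top0z.png

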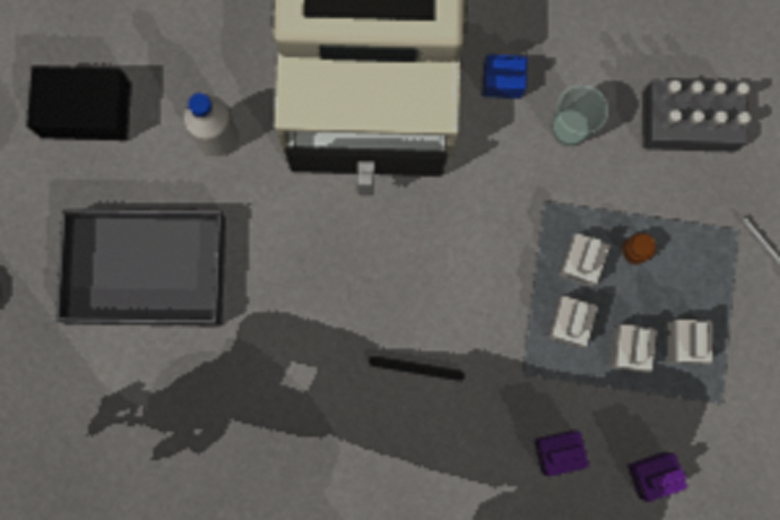

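```bash
cat >> h.py <<'E'
def rect(pts): 
    (x,y),(w,h),a=cv2.minAreaRect(pts.astype(np.float32)); return np.round([x,y,w,h,a],1)
E
python3 - <<'E'
from h import *
for n in("top","scene"):
    c=load(n+"0.npz"); P=cloud(c); X,Y,z=P[...,0],P[...,1],P[...,2]
    hsv=cv2.cvtColor(c["image"],cv2.COLOR_BGR2HSV); V=hsv[...,2]
    m=(z>35)&(z<52)&(X>420)&(X<620)&(Y>180)&(Y<450); m=cv2.morphologyEx(m.astype(np.uint8),cv2.MORPH_OPEN,np.ones((1,1)))>0
    print(n,"crate",m.sum(),rect(P[m][:,:2]))
    m=(z>122)&(z<135)&(X>560)&(X<660)&(abs(Y-25)<40); print("handle",m.sum(),rect(P[m][:,:2]) if m.any() else 0, P[m].mean(0))
    m=(z>98)&(z<111)&(X>600)&(X<700)&(abs(Y-25)<130)&(V<60); print("panel",m.sum(),rect(P[m][:,:2])); q=P[m][:,:2];
    if m.sum()>20: print(" fit",cv2.fitLine(q.astype(np.float32),cv2.DIST_HUBER,0,.01,.01).ravel().round(4))
    m=(z>112)&(z<126)&(X>670)&(X<800)&(abs(Y-25)<150)&(V>90); print("roof",m.sum(),rect(P[m][:,:2]))
    m=(z>185)&(z<205)&(X>700)&(X<1000)&(abs(Y-25)<150); print("roof2",m.sum(),rect(P[m][:,:2]))
    m=(z>30)&(z<52)&(hsv[...,1]>120)&(hsv[...,0]<25)&(X>400)&(X<700); print("jar",m.sum(),rect(P[m][:,:2]))
    m=(z>4)&(z<22)&(X>300)&(X<470)&(abs(Y)<120)&(V<45); print("pen",m.sum(),rect(P[m][:,:2]) if m.any() else 0)
E
```

```text
top crate 375 [518.9 322.9 150.3 211.9   0.7]
handle 31 [625.4  28.1  14.1  19.5   1.4] [625.01437878  27.44225396 127.57065996]
panel 217 [663.6  28.   12.7 203.6   0. ]
 fit [ 5.90000e-03 -1.00000e+00  6.63234e+02  2.65791e+01]
roof 1936 [735.7  28.3 234.6  97.4  89.8]
roof2 3211 [856.6  27.9 230.5 157.5  89.9]
jar 316 [ 600.4 -610.7  557.5  184.9   81.8]
pen 147 [396.2 -47.2 126.8  13.9  82.1]
scene crate 352 [517.3 322.3 151.1 218.7   0.9]
handle 27 [624.5  27.7  17.4  19.2  34.3] [624.68538282  27.17602291 128.64650818]
panel 12 [668.   24.1 198.9   6.4  88.9]
roof 1335 [741.6  27.6 112.3 239.7   1. ]
roof2 3218 [856.7  26.9 235.4 156.6  89.8]
jar 134 [ 624.2  574.2  249.3 1861.     3.3]
pen 20 [400.2 -48.4 119.1   5.6  82.1]
```

```bash
cat >> h.py <<'E'
def quat(yaw):
    """tool x at world angle yaw (deg), tool y down"""
    a=np.radians(yaw); x=np.array([np.cos(a),np.sin(a),0]);y=np.array([0,0,-1.]);z=np.cross(x,y)
    q=R.from_matrix(np.stack([x,y,z],1)).as_quat(); return np.array([q[3],q[0],q[1],q[2]])
def best(pos,yaw):
    b=None
    for k in(yaw,yaw+180):
        j=bot.ik(list(pos),quat(k))
        if j is not None and (b is None or abs(j[5])<abs(b[0][5])): b=(j,quat(k),k)
    return b
def force(n=8):
    F=[]
    for _ in range(n): F.append(bot.read_state()["ft_force"]); bot.dwell(0.03)
    return np.mean(F,0),np.std(F,0)
def snap(tag):
    r={}
    for n in("top","scene"):
        c=cam(n); cv2.imwrite(f"pics/{n}_{tag}.png",c["image"]); np.savez(f"{n}_{tag}.npz",**{k:c[k] for k in("image","depth","eye","R","f","cx","cy")}); r[n]=c
    return r
E
python3 - <<'E'
from h import *
h=np.array([625,27.5])
j,q,k=best([*h,200],90); print(j.round(2),k)
bot.move_gripper(50)
bot.move_to([*h,200],q)
bot.servo_line([*h,109],q,speed=100,until_force=8)
print(bot.read_state()["ee_pos"])
bot.move_gripper(0,grip_force=60)
s=bot.read_state(); print(s["grip_width"],s["ft_force"],s["ee_pos"])
r=bot.servo_line([h[0]-190,h[1]-1.1,109],q,speed=45,until_force=14)
s=bot.read_state(); print(r,s["ee_pos"],s["ft_force"],s["grip_width"],s["clock"])
bot.dwell(0.4)
s=bot.read_state(); print(s["ee_pos"],s["ft_force"])
E
```

```text
[-0.01  0.51  1.35 -0.    1.28  1.56] 270
[625.36456879  27.51288841 109.75892452]
19.173782405278406 [-0.97640411 -0.78031155  6.29152237] [625.25803047  27.31740827 109.64667177]
True [483.16287093  27.08612886 109.64228643] [ 5.1342943   1.05039245 -1.36384956] 19.236316842471155 7.1583
[483.15581349  27.09615975 109.62867367] [4.14282572 2.77380705 1.88598484]
```

Run:
```python
from h import *
s=bot.read_state();p=s["ee_pos"]
r=bot.servo_line([p[0]-12,p[1],p[2]],None,speed=25,until_force=22)
s=bot.read_state(); print(r,s["ee_pos"],s["ft_force"],s["grip_width"]); bot.dwell(0.3)
print(force())
bot.move_gripper(50); print(bot.read_state()["ee_pos"])
bot.servo_line([p[0],p[1],230],None,speed=150)
bot.move_joints([1.3,0.2,1.5,0,1.4,0])
r=snap("open"); print(force(), bot.read_state()["clock"])
```

```text
True [483.1922825   27.09071715 109.64717731] [3.48474141 0.32653031 1.40987673] 19.43729395987333
(array([1.23070049, 0.27324397, 2.47389696]), array([0.5391205 , 0.49792796, 0.32041633]))
[483.28533382  27.08559355 109.65477127]
(array([-0.24705786,  0.14776934, -0.27214683]), array([0.49309444, 0.46212358, 0.37752179])) 12.3
```

```bash
cat > look.py <<'E'
from h import *
def look(tag,show=True):
    A=load(f"top_{tag}.npz");B=load(f"scene_{tag}.npz")
    for n,c in(("top",A),("scene",B)):
        for o in carts(c,3,roi=(330,670,-500,-120)): print(n,np.round(o["fin"],1),np.round(o["wh"],1),round(float(o["ang"]),1),o["n"])
        P=cloud(c);X,Y,z=P[...,0],P[...,1],P[...,2];V=c["image"].max(2)
        m=(z>122)&(z<135)&(X>430)&(X<660)&(abs(Y-25)<40); print("handle",m.sum(),rect(P[m][:,:2]) if m.any() else 0)
        m=(z>98)&(z<111)&(X>480)&(X<700)&(abs(Y-25)<115)&(V<60); print("panel",m.sum(),rect(P[m][:,:2]) if m.any() else 0)
E
python3 - <<'E'
from look import *
look("open")
E
```

```text
top [ 546.2 -266.3] [13.8 43.8] -18.6 239
top [ 462.2 -250.2] [14.9 43.1] -13.9 239
top [ 440.5 -405.9] [40.4 14.3] 0.9 228
top [ 429.7 -330.4] [13.9 43.1] -5.3 231
handle 28 [483.2  28.5  16.   16.    1.8]
panel 223 [521.9  28.3  12.2 202.6   0. ]
scene [ 461.1 -250.9] [14.5 45.3] -16.8 267
scene [ 430.1 -331.2] [13.9 43.1] -6.2 282
scene [ 545.  -266.9] [13.9 42.4] -18.2 281
scene [ 438.5 -406.9] [14.1 46.1] -0.3 303
handle 23 [483.3  26.5  14.3  18.9   3. ]
panel 41 [526.2  24.3 199.6   6.5  89. ]
```

View pics/top_open.png

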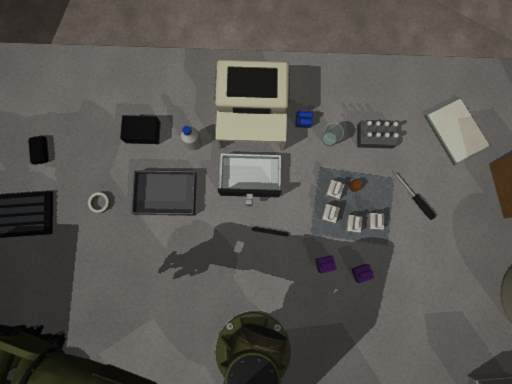

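View pics/scene_open.png

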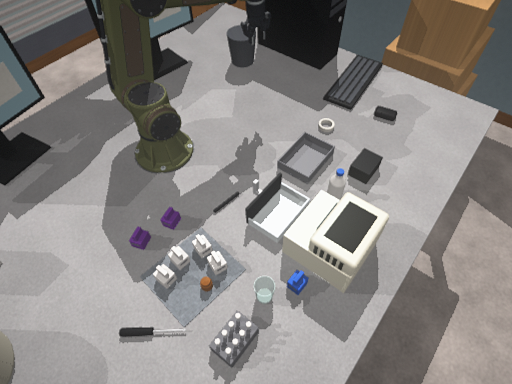

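Both views agree to about 1 mm, and the drawer is at its stop: a second pull moved it 0 mm, total travel 142 mm from ajar. I'll pick, weigh and place one cartridge at a time, looking again before each pick.

```bash
cat > job.py <<'E'
from h import *
import json,os
ZL=235
DR=np.array([590,27.5]);CR=np.array([518.3,322.6])
def slot(kind,i):
    c,a=(DR,0.34) if kind=="full" else (CR,0.8)
    dy=[60,-60,0][i]; ar=np.radians(a)
    return c+dy*np.array([-np.sin(ar),np.cos(ar)]),a,(18 if kind=="full" else 5)
def find(tag):
    r=snap(tag); L=[]
    T=carts(r["top"],3,roi=(330,670,-500,-120)); S=carts(r["scene"],3,roi=(330,670,-500,-120))
    for t in T:
        s=[s for s in S if np.hypot(*np.subtract(s["fin"],t["fin"]))<15]
        if s: L.append((np.add(s[0]["fin"],t["fin"])/2,(s[0]["ang"]+t["ang"])/2,s[0]["ang"]-t["ang"],np.subtract(s[0]["fin"],t["fin"])))
        else: L.append((np.array(t["fin"]),t["ang"],0,None))
    for l in L: print("cart",l[0].round(1),round(l[1],1),l[2].round(1) if l[2] else 0,l[3])
    print(len(T),len(S))
    return L
def pick(xy,ang):
    j,q,k=best([*xy,ZL],ang+90)
    bot.move_gripper(45)
    bot.move_to([*xy,ZL],q); 
    bot.servo_line([*xy,105],q,speed=200)
    bot.dwell(.3); f0=force(12)[0]
    hit=bot.servo_line([*xy,71],q,speed=70,until_force=10)
    z=bot.read_state()["ee_pos"][2]
    bot.move_gripper(0,grip_force=45)
    w=bot.read_state()["grip_width"]
    bot.servo_line([*xy,110],q,speed=90); bot.dwell(.5); f1,sd=force(20)
    W=-(f1-f0)[2]
    print("hit",hit,"z",z,"width",w,"weight N",W.round(2),sd[2].round(2))
    bot.servo_line([*xy,ZL],q,speed=200)
    return z-3,W,bot.read_state()["grip_width"]
def place(kind,i,off):
    p,a,zf=slot(kind,i); j,q,k=best([*p,ZL],a+90)
    bot.move_to([*p,ZL],q)
    bot.servo_line([*p,zf+off+12],q,speed=180); bot.dwell(.2)
    hit=bot.servo_line([*p,zf+off-3],q,speed=25,until_force=4)
    s=bot.read_state(); print("placed",kind,i,"hit",hit,"z over floor",s["ee_pos"][2]-zf-off,s["grip_width"])
    bot.move_gripper(40)
    bot.servo_line([*p,ZL],q,speed=200)
def park(): bot.move_joints([1.3,0.2,1.5,0,1.4,0])
E
python3 - <<'E'
from job import *
L=find("c1")
l=min(L,key=lambda l:-l[0][0])
off,W,w=pick(l[0],l[1])
print(off,W,w,bot.read_state()["clock"])
snap("c1lift")
E
```

```text
Traceback (most recent call last):
  File "job.py", line 16, in find
    for l in L: print("cart",l[0].round(1),round(l[1],1),l[2].round(1) if l[2] else 0,l[3])
                                                         ^^^^^^^^^^
AttributeError: 'float' object has no attribute 'round'
```

```bash
sed -i 's/l\[2\].round(1) if l\[2\] else 0/round(float(l[2]),1)/' job.py
python3 - <<'E'
from job import *
L=find("c1")
l=min(L,key=lambda l:-l[0][0])
off,W,w=pick(l[0],l[1])
print(off,W,w,bot.read_state()["clock"])
snap("c1lift")
E
```

```text
cart [ 545.3 -266.6] -18.8 1.6 [ 0.0645752 -0.5145874]
cart [ 461.9 -250.8] -13.6 1.4 [-1.27023315 -0.71179199]
cart [ 439.8 -406.6] -1.0 0.4 [-1.03744507 -1.54220581]
cart [ 429.6 -331.2] -5.4 -2.4 [0.07531738 0.16595459]
4 4
hit False z 70.9597849414452 width 13.109948181480814 weight N 3.69 0.33
67.9597849414452 3.694662732812853 13.477322598225097 20.9333
```

View pics/scene_c1lift.png

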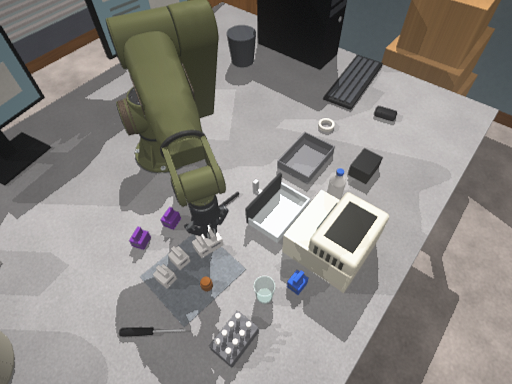

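The first cartridge is held at about (210,240) in the picture, with a grip width of 13.5 mm. It weighs 3.7 N, so it is full and goes into the drawer.

Run:
```python
from job import *
place("full",0,68)
park(); L=find("c2"); print(bot.read_state()["clock"])
```

```text
placed full 0 hit True z over floor 0.3474511553561541 13.135430866785626
cart [ 461.8 -250.4] -15.3 -1.5 [-0.93026733  0.13343811]
cart [ 439.6 -406.6] -0.8 -1.8 [-1.44546509 -0.85916138]
cart [ 429.4 -331.2] -7.3 1.6 [-0.07174683 -0.90597534]
3 3
28.7667
```

View pics/top_c2.png

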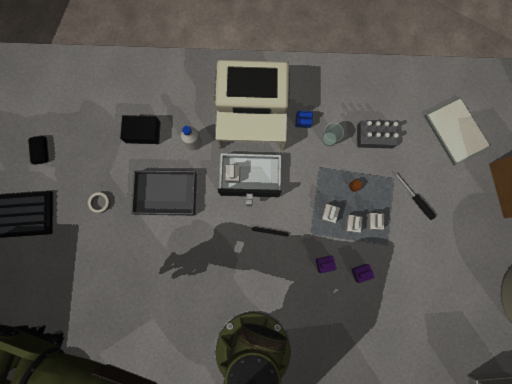

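The top picture shows the cartridge standing in the drawer's left slot at about (233,172), and the other three unmoved on the mat. I'll do the rest the same way.

Run:
```python
from job import *
L=find("c2b")
l=max(L,key=lambda l:l[0][0])
off,W,w=pick(l[0],l[1])
if w>10:
    if W>2.9: place("full",1,off)
    elif 0.3<W<1.7: place("spent",0,off)
    else: print("UNSURE")
else: print("NO GRASP")
park(); L=find("c3"); print(bot.read_state()["clock"])
```

```text
cart [ 461.9 -250.4] -16.4 -0.9 [0.02713013 0.00538635]
cart [ 439.7 -406.5] -0.6 -1.0 [-1.13476562 -1.2984314 ]
cart [ 429.7 -331.3] -7.3 3.9 [ 0.23904419 -0.32653809]
3 3
hit False z 70.9159034463049 width 13.391660394207403 weight N 3.63 0.58
placed full 1 hit True z over floor 0.3131412379547811 13.405839042427008
cart [ 439.9 -406.5] -0.3 -0.1 [-0.71795654 -1.27651978]
cart [ 429.5 -330.8] -5.6 -1.3 [-0.09103394 -1.15109253]
2 2
43.7083
```

View pics/top_c3.png

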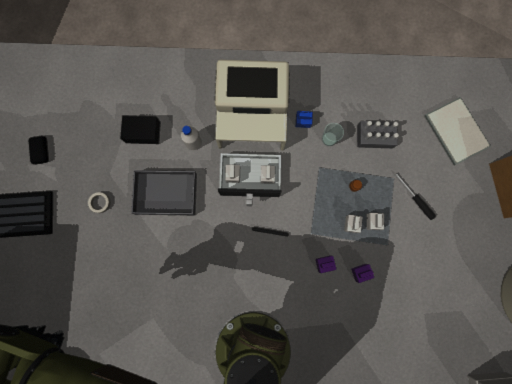

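The drawer now holds two full cartridges, at (233,172) and (268,172) in the picture. Two are left on the mat.

Run:
```python
from job import *
L=find("c3b")
l=max(L,key=lambda l:l[0][1])
off,W,w=pick(l[0],l[1])
if w>10:
    if W>2.9: place("full",2,off)
    elif 0.3<W<1.7: place("spent",0,off)
    else: print("UNSURE")
else: print("NO GRASP")
park(); L=find("c4"); print(bot.read_state()["clock"])
```

```text
cart [ 439.9 -406.5] -1.2 0.8 [-0.68716431 -1.56866455]
cart [ 429.3 -331.1] -7.8 0.5 [-0.41824341 -0.90512085]
2 2
hit False z 70.94229427029039 width 13.140404467544146 weight N 3.93 0.49
placed full 2 hit True z over floor 0.3439897677781687 12.984804097987134
cart [ 439.5 -406.4] 0.0 -1.2 [-1.33703613 -1.12512207]
1 1
59.1667
```

View pics/top_c4.png

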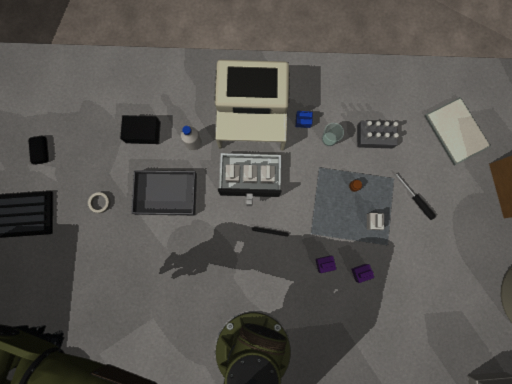

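Three full cartridges stand side by side in the drawer at (233,172), (250,172) and (268,172). One is left on the mat at (376,221).

Run:
```python
from job import *
L=find("c4b")
l=max(L,key=lambda l:l[0][1])
off,W,w=pick(l[0],l[1])
if w>10:
    if 0.3<W<1.7: place("spent",2,off)
    else: print("UNSURE")
else: print("NO GRASP")
if not(w>10 and not .3<W<1.7): park(); find("c5")
print(bot.read_state()["clock"])
```

```text
cart [ 439.7 -406.6] -1.3 1.2 [-1.09994507 -1.72079468]
1 1
hit False z 70.94267533642608 width 13.354373065412735 weight N 0.68 0.55
placed spent 2 hit True z over floor 0.15810337047700784 13.307446491568559
0 0
75.3833
```

View pics/top_c5.png

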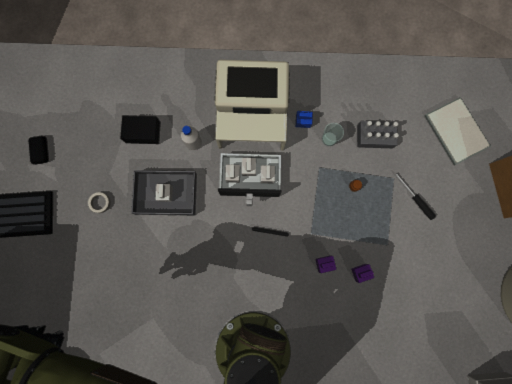

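View pics/scene_c5.png

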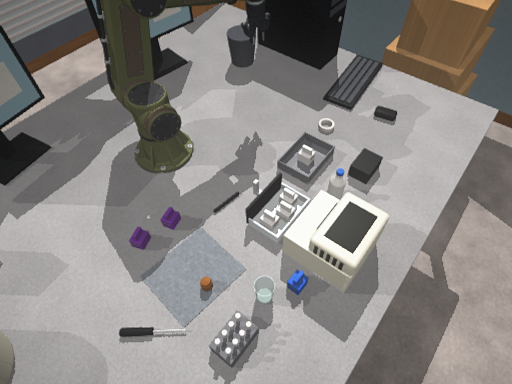

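Run:
```python
from look import *
for n in("top","scene"):
    c=load(f"{n}_c5.npz"); P=cloud(c);X,Y,z=P[...,0],P[...,1],P[...,2]
    for zb,roi in((18,(528,652,-80,135)),(5,(445,595,215,430))):
        for o in carts(c,zb,roi,vmin=80): print(n,np.round(o["fin"],1),np.round(o["wh"],1),round(float(o["ang"]),1),o["n"],o["zt"].round(1)-zb)
look("c5")
```

```text
top [615.3  33.2] [44.2 10.1] 1.7 239 76.6
top [590.5  87.6] [43.7 13.4] 1.3 233 75.7
top [590.7 -32.5] [43.7 13.5] 1.2 235 75.6
top [518.5 323. ] [43.5 12.4] 2.2 212 75.8
scene [602.8  27.9] [137.8  69.4] 89.3 801 77.1
scene [519.4 321.7] [16.  44.2] -4.1 200 77.1
handle 30 [484.5  28.5  13.6  16.    1.9]
panel 226 [5.229e+02 2.850e+01 1.260e+01 2.032e+02 2.000e-01]
handle 26 [483.8  27.6  13.9  20.4   4.5]
panel 49 [527.3  26.9 201.8   4.7  89.8]
```

The middle cartridge in the drawer was knocked: it now stands at about (615, 33) mm, 25 mm back from where I put it. It is still upright, with its fin top at the same height as the others, and inside the allowed zone. The spent one (0.7 N) is centred in the crate. I'll check its tilt, then push the drawer home.

Run:
```python
from job import *
for n in("top","scene"):
    c=load(f"{n}_c5.npz"); P=cloud(c).reshape(-1,3); 
    for x,y in((615,33),(590.5,87.6),(590.6,-32.5)):
        d=P[(abs(P[:,0]-x)<20)&(abs(P[:,1]-y)<6)&(P[:,2]>85)&(P[:,2]<105)]
        g=np.linalg.lstsq(np.c_[d[:,:2]-[x,y],np.ones(len(d))],d[:,2],rcond=None)[0]; print(n,len(d),g.round(3))
h=np.array([483.6,27.3])
j,q,k=best([*h,ZL],90)
bot.move_gripper(50)
bot.move_to([*h,ZL],q)
bot.servo_line([*h,109],q,speed=100,until_force=10)
bot.move_gripper(0,grip_force=60); bot.dwell(.2)
s=bot.read_state();p=s["ee_pos"]; print(p,s["grip_width"])
r=bot.servo_line([p[0]+175,p[1]+1.0,p[2]],q,speed=50,until_force=15)
s=bot.read_state(); print(r,s["ee_pos"],s["ft_force"],s["grip_width"],s["clock"])
p=s["ee_pos"]
r=bot.servo_line([p[0]+8,p[1],p[2]],q,speed=20,until_force=22)
bot.dwell(.3);s=bot.read_state(); print(r,s["ee_pos"],s["ft_force"])
```

```text
top 47 [-1.8000e-02 -6.5000e-02  9.1555e+01]
top 41 [-4.6000e-02 -1.3800e-01  9.1073e+01]
top 35 [5.4000e-02 1.2100e-01 9.1312e+01]
scene 34 [4.9000e-02 2.0400e-01 9.3141e+01]
scene 33 [-5.1000e-02  1.5800e-01  9.3131e+01]
scene 39 [-1.7000e-02  3.4800e-01  9.2407e+01]
[483.83103904  27.12851644 109.44201398] 19.114211443748392
True [642.94093257  27.32580611 109.49511596] [-5.30714387  0.55705297  7.5136497 ] 19.210268927062113 82.65
True [642.92700074  27.35346005 109.48971758] [-3.96700203 -0.75824316  5.1096461 ]
```

```bash
python3 - <<'E'
from job import *
p=bot.read_state()["ee_pos"]
bot.move_gripper(50)
bot.servo_line([p[0],p[1],235],None,speed=100)
park(); bot.dwell(1.0); snap("end"); print(bot.read_state()["clock"])
from look import *
for n in("top","scene"):
    c=load(f"{n}_end.npz"); P=cloud(c);X,Y,z=P[...,0],P[...,1],P[...,2];V=c["image"].max(2)
    m=(z>122)&(z<135)&(X>560)&(X<665)&(abs(Y-25)<40); print("handle",m.sum(),rect(P[m][:,:2]))
    m=(z>98)&(z<111)&(X>600)&(X<700)&(abs(Y-25)<115)&(V<60); print("panel",m.sum(),rect(P[m][:,:2]) if m.any() else 0)
    for o in carts(c,5,(445,595,215,430),vmin=80): print(n,np.round(o["fin"],1),np.round(o["wh"],1),o["zt"].round(1)-5)
E
python3 -c "
import cv2
a=cv2.imread('pics/top_end.png');b=cv2.imread('pics/scene_end.png')
f=lambda i,s:cv2.resize(i[s],(400,400))
cv2.imwrite('pics/end2.png',cv2.hconcat([f(a,(slice(50,240),slice(120,310))),f(b,(slice(120,300),slice(220,400)))]))"
```

```text
88.6833
handle 29 [641.7  27.   13.9  16.4   1. ]
panel 224 [6.819e+02 2.850e+01 1.270e+01 2.038e+02 3.000e-01]
top [519.7 323.4] [41.8 12.7] 75.7
handle 25 [643.1  26.1  14.2  17.1   4. ]
panel 2 [681.5 -21.3  91.3   0.   90.5]
scene [518.8 323.4] [19.7 44. ] 78.0
```

View pics/end2.png

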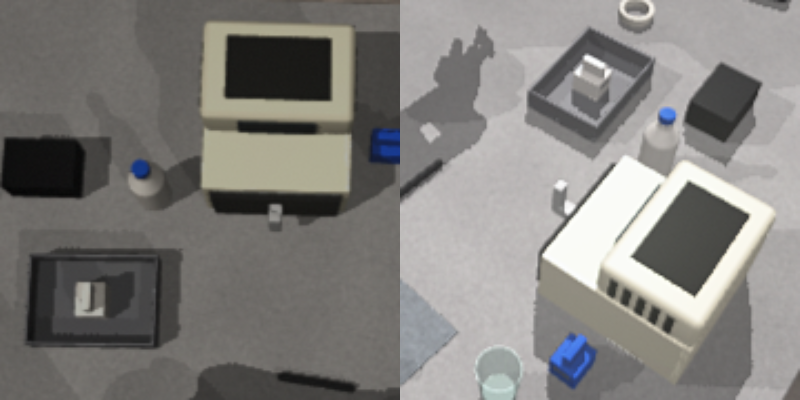

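View pics/scene_end.png

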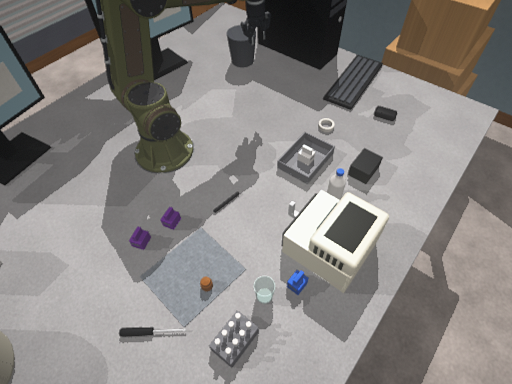

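The pictures show the drawer flush with the reader, the spent cartridge standing in the crate at about (306,156) in the scene picture, the mat empty except for the jar, and the bystanders where they were. I'm handing the job in.

```bash
python3 -c "
from rig import bot
print(bot.finish_job(), bot.read_state()['clock'])"
```

```text
the job is handed in; nothing more can be done
the job is handed in; nothing more can be done
```

The job is handed in, at about 89 s on the robot's clock. I pulled the drawer to its stop and weighed the four cartridges in the gripper. The three full ones (3.7, 3.6 and 3.9 N) went into the drawer, the spent one (0.7 N) went into the crate, and I pushed the drawer home.

- **Drawer:** it ran 159 mm from the outer stop to the inner one, and a second pull and a second push moved it no further. In the last pictures the panel's back is within about 1 mm of the reader's front.
- **Disturbance:** the middle full cartridge was knocked about 25 mm back after I placed it. It was still upright and inside the allowed area, so I left it there.
- **Crate:** the spent cartridge stands upright at the crate's centre. By eye, the bystanders are unmoved.
- **Not checked:** the cartridges cannot be seen once the drawer is shut. My last look at them was just before the push. The tilt check there was too noisy to use: it gave slopes of up to 0.35 on the two cartridges that were not knocked. I relied on their fin-top heights instead, which matched within 1 mm.

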